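# Sound the fixture sockets and seat the locating pin

## Robot

A 7-joint arm with a two-finger parallel gripper is mounted at the origin on a cart in front of the work surface, level with it; the furniture and walls round the work are solid. World frame = base frame: x ahead of the robot, y to its left, z up, the work surface at z = 0. Lengths are in m, angles in rad, forces in N, time in s.
With the tool pointing down it reaches from about 0.425 to 0.825 m from the base axis. Payload 3.6 kg.
Tool frame: the origin (TCP) lies at the very end of the fingers, on their centre line; the grasp point (between the pads) lies 19 mm behind it; z points along the fingers, y is the line along which they close (so a half turn about z gives the same grasp; the last joint's range is limited). The gripper opens to 85 mm and grips with 20 to 120 N. Pads are 22 mm wide; open, the fingers measure 114 mm over their backs; the gripper's body (76 mm by 85 mm) begins 54 mm behind the grasp point. The pads swing forward as they close: fully open they stand 13 mm farther back than shut.
Start: joints at [1.244, 0.615, -0.013, 1.423, 0.008, 1.103, -0.04], TCP at [0.192, -0.621, 0.203] pointing down, gripper open.
Joint ranges: [-3.12, 3.12], [-0.3, 2.06], [-1.34, 1.32], [0.26, 2.42], [-1.36, 4.5], [0.01, 1.98], [-2.84, 2.84]. Speed limits (rad/s): [2.79, 2.79, 3.14, 3.14, 3.14, 3.14, 3.14].

## Interface

Orientations are given as a 3x3 rotation matrix whose columns are the frame's x, y, z axes.
In Python, from cell import observe, camera, camera_info, robot gives the robot as it stands.
- The arm moves only by the tool jog_arm, never from a script. Its argument "series" is a list that holds one entry, the list of rows, each a list of 7 numbers: the shift along the tool's x, y, z in cm, then the turn, a rotation vector about the tool's x, y, z in degrees, then the opening, from 0 (shut) to 1 (fully open). A call has 1 to 10 rows; each row shifts and turns the commanded pose from where the row before left it, along the tool's axes as they then stand; what a row does not reach is not made up. A row lasts 1/12 s, in which the tool goes at most 41.7 mm and 7.16 degrees, less where a joint would pass 70% of its speed; a pose out of reach is approached as far as the arm can. A call is refused whole if a number of a shift passes 4.17 or a number of a turn 7.16, either way. A call with a gripper value outside its range is refused whole. The fingers move at their own pace and stop on an object; "newtons" is the grip in N (left out, the last holds). Time passes only in rows, so rows that do not move let the fingers close. It gives the time, the measured TCP pose, the force, the opening and the grip force at its end, in the units of the state.
- observe(): the state, without advancing time (a new reading comes with each control period).
- camera(name): name is "scene" or "top"; returns the picture (400x640x3 uint8, red, green, blue); there is no depth.
- camera_info(name): a dict with "vfov" (degrees; the focal length in pixels is half the picture's height over the tangent of half this angle, whatever the lens; pixels are square), "cx", "cy" (the principal point, pixels), "distortion" ([k1, k2, p1, p2, k3] as OpenCV has them; the pictures are not rectified), "rvec" (rotation vector, rad) and "tvec" (3), from world to camera coordinates, as OpenCV has them. Camera axes: x right, y down, z forward; pixel columns grow to the right and rows downward; lengths in m; the calibration is good to about 2 mm. A picture is of the moment at which its call begins. camera_info takes no time and is no camera call.
- robot.sign_off(): hands the job in; it is judged then, once.
The state is a dict: "t": time; "qpos": joint angles; "joint_vel": joint speeds; "joint_efforts": joint torques, N m; "eef_pos": TCP position; "tool_rot": TCP orientation; "contact_force": force on the tool from outside, world axes, zero at the start; "torque": the same for the moment, N m; "width": finger opening in m; "grip_force": force on a finger pad.
Only numpy, scipy, OpenCV 4.12 (cv2) and the standard library are available. Lean on these libraries where they do the work, as an engineer would, in place of code of your own. Each camera call takes 0.05 s, during which the arm holds its last target. There are 200 camera calls.

## Task

Two of the three sockets in the steel fixture block still hold a broken-off stub of an old pin, deep down. Take the new locating pin from its wooden stand by its head and sound all three sockets with it in order, left, middle, right as the robot sees them: lower it gently into each until its nose rests on whatever is at the bottom. Then seat the pin fully home in the one clear socket, lowered gently to the bottom and not dropped, let go of it, and leave the chain, the nut and the pliers where they lie.

Things in the scene. Friction and masses are not known exactly. Their poses are not given: they have to be found in the camera images.
- fixture: grey steel fixture block, fixed to the worktop, 56 x 150 x 60 mm (own x, y, z), with a 12 mm high bolted foot at each end (216 mm long in all). Origin: centre of its underside; its y axis runs along the row of three vertical sockets, towards the left one. Sockets: 18 mm in diameter, 2 mm chamfer, 45 mm apart, flat floor 50 mm below the top face.
- mouth_left (a point): centre of the left socket's mouth (the end towards +y), on the block's top face 60 mm above the worktop; axes as the block's, z up along the socket's axis
- mouth_middle (a point): centre of the middle socket's mouth, as above. In two of the three sockets (which two differs each time) a fixed, immovable stub ends somewhere between 24 and 36 mm below the top face; the third is clear down to its floor.
- mouth_right (a point): centre of the right socket's mouth (the end towards -y), as above
- pin: loose steel locating pin, about 160 g, 99 mm long, upright in the wooden stand at first. Origin: centre of its foot (the end of the nose when it is out); z points up to its head. From the foot: sprung nose 11 mm in diameter to 7 mm, shank 16 mm in diameter to 61 mm (tapered from 7 to 11 mm), round head 25 mm in diameter to 99 mm, with three dark grooves. Hold it by the head only.
- pin_head (a point): the middle of the pin's head, on its axis, 80 mm above the foot. With the pin home in a clear socket it is 30 mm above the block's top face; on a stub it stands 14 to 26 mm higher.
- shank: the pin's shank together with the nose, everything below the head; it has the pin's own origin (the foot) and axes. It must not be pushed or dropped against anything with more than 25 N.
- nose: the pin's spring-loaded nose, the lowest 7 mm; origin at its end. It springs back into the shank by up to 5 mm: it starts to yield at about 2 N and is fully in at about 12 N, then it is rigid. It is slimmer than the shank, so that inside a socket it touches only what lies at the bottom.
- stand: wooden parking stand for the pin, fixed, 70 x 70 x 58 mm, with a 20 mm hole 48 mm deep in its top; origin: centre of its underside, on the worktop
- chain: short bright chain lying in a heap, 88 x 109 x 27 mm, loose but rigid, a bystander; origin: centre of its underside
- hex_nut: steel hex nut, 24 x 21 x 11 mm, loose, a bystander; origin: centre of its underside
- pliers: slip-joint pliers with red grips lying flat, 50 x 172 x 14 mm, loose, a bystander; origin: centre of its underside
There are look-alikes about, which are no part of the job. Leave any red look-alike of the pin alone.

How it is judged:
By the outcome, as a careful person would: the job done as asked, in the order asked, and still so for the second after the job is handed in, with the robot touching nothing.
It also fails if it takes over 64 s, if anything falls off the work surface, if the arm or the gripper's body presses on something with over 40 N, if the wrist force passes 120 N, or if a joint passes its speed limit or range.

## Working session

There is one attempt and no reset: what is moved stays moved. The work goes in short steps, Python scripts to look and compute and a tool call to move; the robot and the scene stay as the last step left them, time stands still between calls to the robot, and variables do not carry over. Pictures are saved under pics/ and viewed, at most 10 in all, crops included, and the job is handed in when it is done.

Besides the shell and the picture viewer there is one more tool, called as name(argument=value, ...), one argument or row to a line, values as JSON. jog_arm: Moves the arm, as the interface text tells. Its arguments: {"type":"object","properties":{"series":{"type":"array"},"newtons":{"type":"number"}},"required":["series"]}

```bash
mkdir -p pics
python3 - <<'E'
from cell import *
import cv2
for n in ("scene","top"):
    cv2.imwrite(f"pics/{n}0.png",camera(n)[:,:,::-1]); print(camera_info(n))
s=observe();print(s['t'],s['eef_pos'],s['tool_rot'],s['contact_force'],s['width'])
E
```

```text
{'vfov': 51.310192438264444, 'cx': 318.2638556289024, 'cy': 202.3412037258653, 'distortion': array([-0.0535461,  0.       ,  0.       ,  0.       ,  0.       ]), 'rvec': array([ 2.08854054, -0.84131597,  0.4257864 ]), 'tvec': array([-0.3639313 ,  0.27520141,  0.7433951 ])}
{'vfov': 46.56567874174942, 'cx': 309.5059114596859, 'cy': 193.11012156629863, 'distortion': array([-0.09435042,  0.        ,  0.        ,  0.        ,  0.        ]), 'rvec': array([ 2.22033274, -2.16150062,  0.12242458]), 'tvec': array([-0.01634719,  0.50547421,  1.14733781])}
0.1 [ 0.19173844 -0.62029005  0.20175531] [[ 9.55373465e-01  2.95399722e-01 -7.39698578e-04]
 [ 2.95400642e-01 -9.55370958e-01  2.18940081e-03]
 [-5.99381462e-05 -2.31020288e-03 -9.99997330e-01]] [ 0.1525505  -0.18975864  0.22860656] 0.08565773937301846
```

View pics/scene0.png

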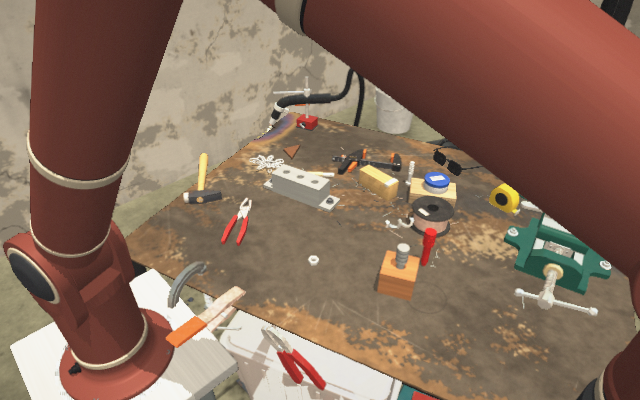

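View pics/top0.png

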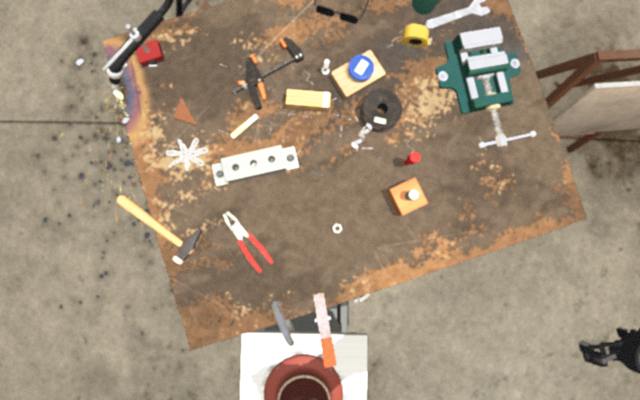

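The scene shows the candidates for the pin: a grey pin in the wooden stand at scene (402,255) / top (411,195), a red look-alike at scene (428,247) / top (413,158), and small bright fittings at scene (410,172) and top (326,66). I choose the grey pin in the stand. The fixture is at top (255,164). I'll check these in one close crop.

Run:
```python
import cv2,numpy as np
s=cv2.imread('pics/scene0.png');t=cv2.imread('pics/top0.png')
c=lambda im,x,y:cv2.resize(im[y:y+75,x:x+100],(400,300),interpolation=cv2.INTER_CUBIC)
cv2.imwrite('pics/m.png',np.vstack([np.hstack([c(s,350,225),c(s,255,150)]),np.hstack([c(t,360,140),c(t,205,130)])]))
```

```text
(no output)
```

View pics/m.png

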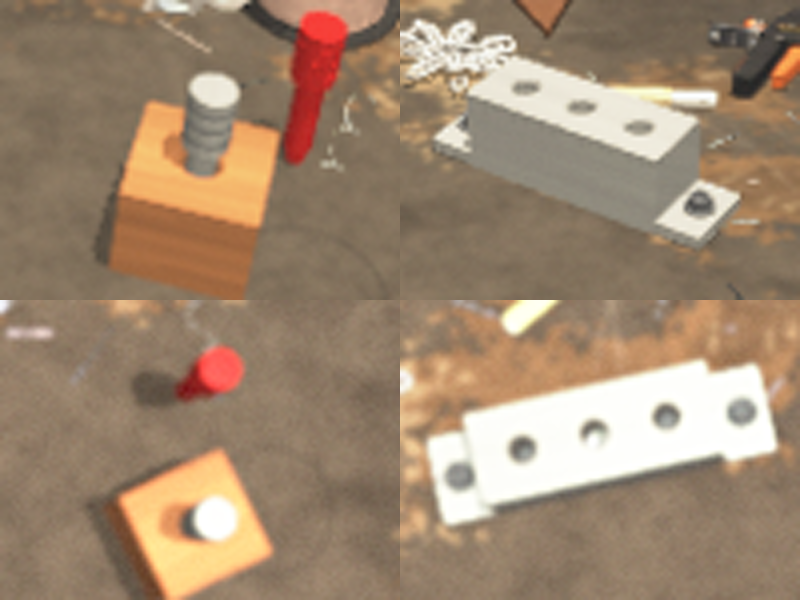

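The crop confirms it: the grey grooved head sits in the stand, with its top at about scene (403,247) and top (413.4,194.6). The red look-alike stands behind it, and the three socket mouths are clear. Next, positions.

```bash
cat > h.py <<'E'
import numpy as np,cv2
from cell import camera_info
from scipy.optimize import least_squares
I={n:camera_info(n) for n in("scene","top")}
def K(n):
    i=I[n];f=200/np.tan(np.radians(i['vfov']/2));return np.array([[f,0,i['cx']],[0,f,i['cy']],[0,0,1]])
def proj(n,P):
    i=I[n];return cv2.projectPoints(np.atleast_2d(np.float64(P)),i['rvec'],i['tvec'],K(n),i['distortion'])[0][:,0]
def ray(n,uv,z):
    i=I[n];u=cv2.undistortPoints(np.float64([[uv]]),K(n),i['distortion'])[0,0]
    R=cv2.Rodrigues(i['rvec'])[0];c=-R.T@i['tvec'];d=R.T@np.r_[u,1];return c+d*(z-c[2])/d[2]
def tri(a,b):
    r=least_squares(lambda p:np.r_[proj('scene',p)[0]-a,proj('top',p)[0]-b],ray('top',b,.05));return r.x,np.abs(r.fun).max()
def mos(x,y,t):  # mosaic cell coords -> pixel
    return np.array([(x+.5)/4-.5,(y+.5)/4-.5])+t
E
python3 - <<'E'
from h import *
S1,S2,T1,T2=[350,225],[255,150],[360,140],[205,130]
print('pin',tri(mos(213,90,S1),mos(215,220,T1)), ray('top',mos(215,220,T1),.109),ray('scene',mos(213,90,S1),.109))
print('red',tri(mos(323,25,S1),mos(219,69,T1)))
sc=[mos(*p,S2) for p in[(126,88),(182,107),(240,127)]];tp=[mos(*p,T2) for p in[(122,149),(194,133),(266,116)]]
for a,b in zip(sc,tp): print(tri(a,b),ray('scene',a,.06)[:2],ray('top',b,.06)[:2])
def pts(q): return [np.r_[q[0]-np.sin(q[2])*d,q[1]+np.cos(q[2])*d,.06] for d in(.045,0,-.045)]
for w in((1,1),(1,0),(0,1)):
    r=least_squares(lambda q:np.r_[(w[0]*(proj('scene',pts(q))-sc)).ravel(),(w[1]*(proj('top',pts(q))-tp)).ravel()],[.6,.1,0]);print(r.x,np.abs(r.fun).max())
print('nut',ray('top',(337,228),.01),'chain',ray('top',(187,153),.02),'stand TL,TR,BR,BL corners',*[ray('top',mos(*p,T1),.058)[:2] for p in[(118,197),(222,150),(272,248)]])
E
```

```text
pin (array([ 0.50129002, -0.24481793,  0.10695494]), np.float64(0.232542970424106)) [ 0.5015676  -0.24480353  0.109     ] [ 0.498915   -0.24570013  0.109     ]
red (array([ 0.5931134 , -0.2494218 ,  0.09695072]), np.float64(0.18596353695733114))
(array([0.56160227, 0.18199937, 0.0569207 ]), np.float64(0.21502556610187185)) [0.55811699 0.17861853] [0.56155661 0.18128852]
(array([0.57279223, 0.13820389, 0.05738863]), np.float64(0.13018853499767147)) [0.56990097 0.13543223] [0.57263742 0.13776447]
(array([0.58454328, 0.09459406, 0.05728529]), np.float64(0.14909754288322574)) [0.58145534 0.09191995] [0.58437996 0.09421265]
[0.57209527 0.13736235 0.25782405] 0.6769972649654221
[0.56982753 0.13533181 0.26146684] 0.03774238894763471
[0.57285794 0.13775523 0.25633463] 0.08931202789972303
nut [ 0.42010174 -0.07490705  0.01      ] chain [0.59919659 0.31051246 0.02      ] stand TL,TR,BR,BL corners [ 0.51855182 -0.19714935] [ 0.54958509 -0.26184446] [ 0.48973683 -0.29355465]
```

jog_arm(
  series=[
    [[0,0,0,0,0,5.73,1],[0,0,0,0,0,5.73,1],[0,0,0,0,0,5.73,1],[2.2,-2.7,0,0,0,0,1],[2.2,-2.7,0,0,0,0,1],[2.2,-2.7,0,0,0,0,1],[2.2,-2.7,0,0,0,0,1],[2.2,-2.7,0,0,0,0,1],[2.2,-2.7,0,0,0,0,1],[2.2,-2.7,0,0,0,0,1]],
  ],
  newtons=40,
)

```text
t: 0.93
eef_pos: [0.3466, -0.4302, 0.2024]
tool_rot: [[1.0, -0.0, -0.001], [-0.0, -1.0, 0.001], [-0.001, -0.001, -1.0]]
contact_force: [1.1, 0.1, -0.0]
width: 0.0856
grip_force: 0.0
```

jog_arm(
  series=[
    [[2,-2.4,0,0,0,0,1],[2,-2.4,0,0,0,0,1],[2,-2.4,0,0,0,0,1],[2,-2.4,0,0,0,0,1],[2,-2.4,0,0,0,0,1],[2,-2.4,0,0,0,0,1],[2,-2.4,0,0,0,0,1],[1.3,-1.6,0,0,0,0,1],[0,0,0,0,0,0,1],[0,0,0,0,0,0,1]],
  ],
)

```text
t: 1.77
eef_pos: [0.4994, -0.2465, 0.2023]
tool_rot: [[1.0, 0.003, -0.001], [0.003, -1.0, 0.001], [-0.001, -0.001, -1.0]]
contact_force: [0.0, 0.2, 0.5]
width: 0.0854
grip_force: 0.0
```

Run:
```python
from cell import *
import cv2,numpy as np
from h import *
s=observe();print(s['t'],s['eef_pos'],s['qpos'],s['contact_force'])
a=camera('scene')[:,:,::-1];b=camera('top')[:,:,::-1]
for n in I: print(n,proj(n,s['eef_pos']),proj(n,s['eef_pos']-[0,0,.093]))
c=lambda im,x,y:cv2.resize(im[y:y+150,x:x+100],(400,600),interpolation=cv2.INTER_CUBIC)
cv2.imwrite('pics/a1.png',np.hstack([c(a,350,150),c(b,360,120)]))
```

```text
1.7667 [ 0.4994364  -0.24653437  0.20227698] [ 0.40576923  0.47007501  0.02066683  1.69865028 -0.0116581   0.97424618
 -1.13670248] [0.01981192 0.17454252 0.48921579]
scene [[409.97541995 209.80204567]] [[403.39662821 247.10550698]]
top [[424.96739424 192.1344807 ]] [[414.12277546 195.53925853]]
```

View pics/a1.png

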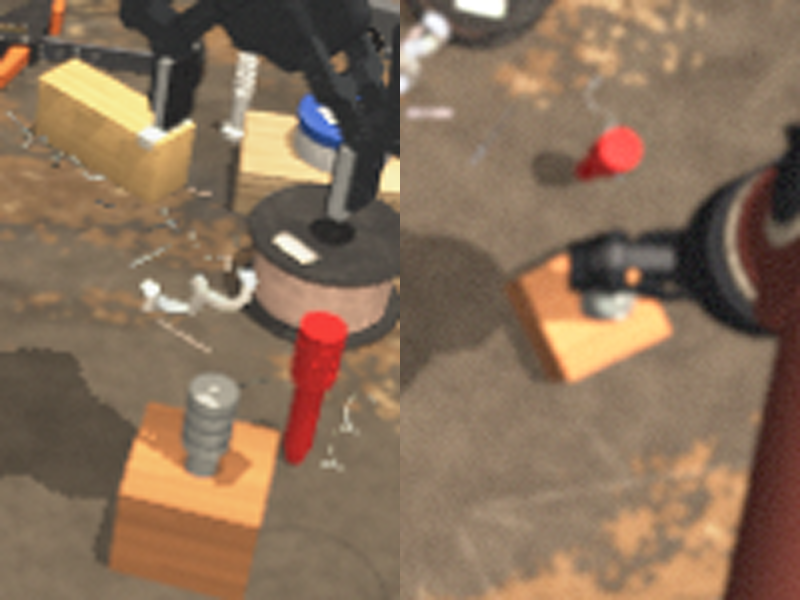

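The scene crop shows the pad tips at about (150,138) and (338,220). The pin is directly below at (213,390), clear of the red look-alike. I'll check the pad tips against their prediction.

Run:
```python
from h import *
e=np.array([.4994,-.2465,.2023])
for z in(0,.013,.019+.013):
  for x in(-.011,0,.011):
    print(z,x,*[((proj('scene',e+[x,y,z])[0]-[350,150])*4).round() for y in(.043,-.043)],'top',*[((proj('top',e+[x,y,z])[0]-[360,120])*4+[400,0]).round() for y in(.043,-.043)])
```

```text
0 -0.011 [151. 208.] [305. 294.] top [581. 307.] [738. 311.]
0 0 [165. 198.] [319. 283.] top [581. 286.] [738. 291.]
0 0.011 [180. 189.] [333. 272.] top [581. 266.] [738. 271.]
0.013 -0.011 [154. 186.] [310. 271.] top [587. 305.] [746. 309.]
0.013 0 [168. 176.] [324. 260.] top [587. 284.] [746. 289.]
0.013 0.011 [183. 167.] [338. 249.] top [587. 264.] [746. 268.]
0.032 -0.011 [158. 152.] [317. 236.] top [595. 302.] [757. 307.]
0.032 0 [173. 143.] [331. 225.] top [595. 281.] [757. 286.]
0.032 0.011 [188. 133.] [346. 215.] top [596. 260.] [757. 265.]
```

jog_arm(
  series=[
    [[0.15,-0.15,2,0,0,0,1],[0,0,2,0,0,0,1],[0,0,2,0,0,0,1],[0,0,1,0,0,0,1],[0,0,0,0,0,0,1],[0,0,0,0,0,0,1]],
  ],
)

```text
t: 2.37
eef_pos: [0.4999, -0.2476, 0.1328]
tool_rot: [[1.0, -0.002, -0.001], [-0.002, -1.0, -0.0], [-0.001, 0.0, -1.0]]
contact_force: [0.7, -0.5, 0.9]
width: 0.0853
grip_force: 0.0
```

Run:
```python
from cell import *
import cv2,numpy as np
from h import *
s=observe();print(s['t'],s['eef_pos'],s['contact_force'])
a=camera('scene')[:,:,::-1];e=s['eef_pos']
c=cv2.resize(a[170:290,350:470],(600,600),interpolation=cv2.INTER_CUBIC)
for y in(.043,-.043):
  for x in(-.011,.011): 
    p=(proj('scene',e+[x,y,.013])[0]-[350,170])*5+2; cv2.circle(c,tuple(int(v) for v in p),2,(255,255,0),-1)
cv2.imwrite('pics/a2.png',c)
```

```text
2.3667 [ 0.49992644 -0.24762297  0.13284725] [ 0.67070031 -0.54159608  0.87332029]
```

View pics/a2.png

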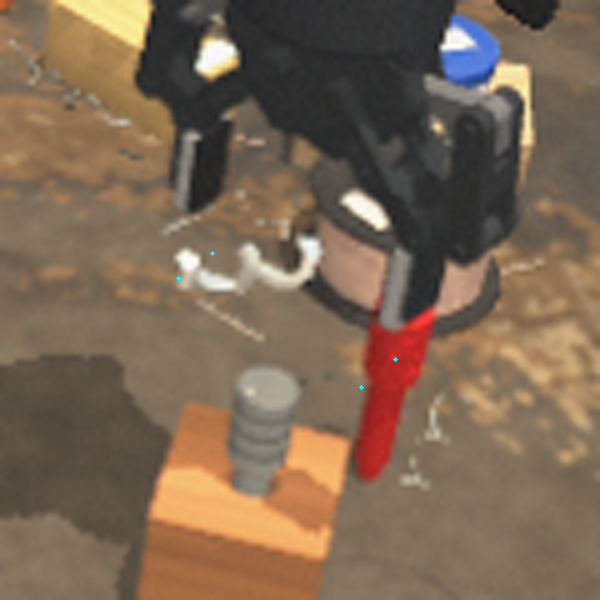

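The visible pad tips are about (188,208) and (397,323) in this crop. That is roughly 25 mm higher than predicted, while laterally they are centred. I'll half close the fingers, which the grasp needs anyway, and see where the tips go before descending.

jog_arm(
  series=[
    [[0.1,-0.25,0,0,0,0,0.55],[0,0,0,0,0,0,0.55],[0,0,0,0,0,0,0.55],[0,0,0,0,0,0,0.55],[0,0,0,0,0,0,0.55]],
  ],
)

```text
t: 2.83
eef_pos: [0.5017, -0.2441, 0.1332]
tool_rot: [[1.0, -0.0, 0.001], [-0.0, -1.0, -0.0], [0.001, 0.0, -1.0]]
contact_force: [0.7, -0.5, 0.4]
width: 0.0465
grip_force: 0.0
```

Run:
```python
from cell import *
import cv2,numpy as np
from h import *
s=observe();print(s['t'],s['eef_pos'],s['width'],s['contact_force'])
a=camera('scene')[:,:,::-1];e=s['eef_pos'];w=s['width']/2
b=camera('top')[:,:,::-1]
c=cv2.resize(a[170:290,350:470],(600,600),interpolation=cv2.INTER_CUBIC)
for y in(w,-w):
  for x in(-.011,.011): 
    p=(proj('scene',e+[x,y,.0])[0]-[350,170])*5+2; cv2.circle(c,tuple(int(v) for v in p),2,(255,255,0),-1); print(x,y,p)
d=cv2.resize(b[120:240,390:430],(200,600),interpolation=cv2.INTER_CUBIC)
cv2.imwrite('pics/a3.png',np.hstack([c,d]))
```

```text
2.8333 [ 0.50170093 -0.2440764   0.1332138 ] 0.0465456984944167 [ 0.68149314 -0.53097015  0.37252841]
-0.011 0.02327284924720835 [210.12814682 320.54026752]
0.011 0.02327284924720835 [244.52786452 295.05929353]
-0.011 -0.02327284924720835 [307.76749208 379.42257715]
0.011 -0.02327284924720835 [341.72346055 352.19511169]
```

View pics/a3.png

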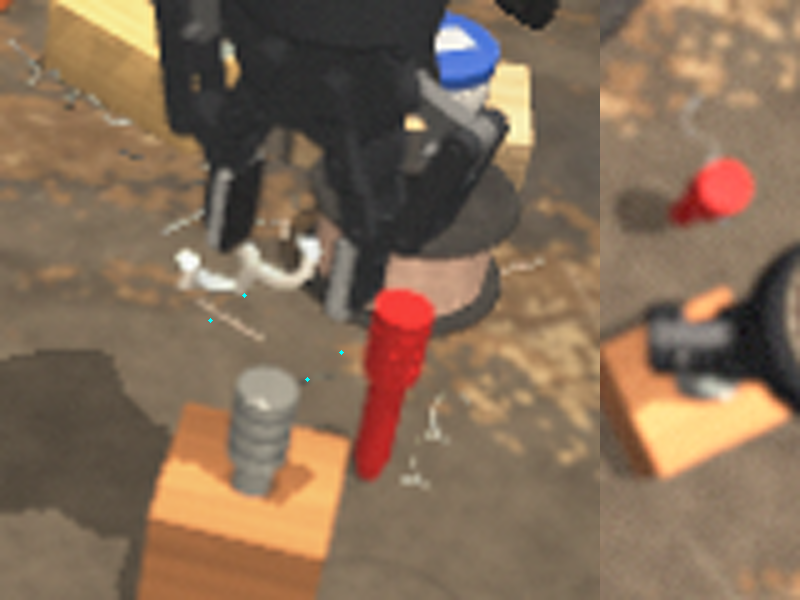

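Half open, the strip tips are at about (213,248) and (338,318). The lateral alignment on the pin head at (268,382) looks right, but the fingers appear about 25 mm higher than reported. I'll descend 40 mm, which is safe on either reading, and look again.

jog_arm(
  series=[
    [[0,0,1,0,0,0,0.55],[0,0,1,0,0,0,0.55],[0,0,1,0,0,0,0.55],[0,0,1,0,0,0,0.55],[0,0,0,0,0,0,0.55],[0,0,0,0,0,0,0.55]],
  ],
)

```text
t: 3.43
eef_pos: [0.5008, -0.2437, 0.0916]
tool_rot: [[1.0, -0.0, -0.002], [-0.0, -1.0, 0.001], [-0.002, -0.001, -1.0]]
contact_force: [0.2, -0.2, 0.3]
width: 0.047
grip_force: 0.0
```

Run:
```python
from cell import *
import cv2,numpy as np
from h import *
s=observe();print(s['t'],s['eef_pos'],s['width'],s['contact_force'])
a=camera('scene')[:,:,::-1];b=camera('top')[:,:,::-1]
c=cv2.resize(a[200:275,370:445],(600,600),interpolation=cv2.INTER_CUBIC)
d=cv2.resize(b[160:235,395:420],(200,600),interpolation=cv2.INTER_CUBIC)
cv2.imwrite('pics/a4.png',np.hstack([c,d]))
```

```text
3.4333 [ 0.50081527 -0.24366188  0.09156282] 0.047042766852755415 [ 0.17496012 -0.16653768  0.2628873 ]
```

View pics/a4.png

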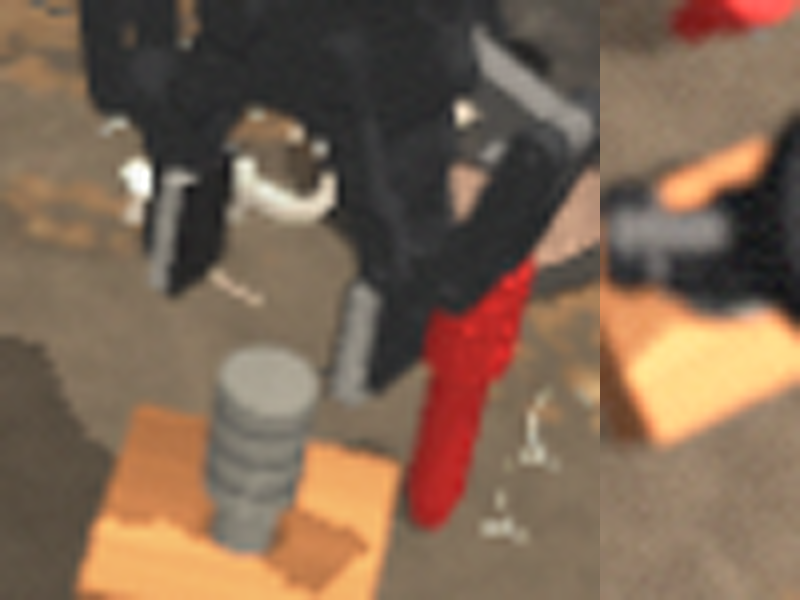

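In this crop the inner tip corners are at about (175,297) and (333,397). The fingers' centre line is directly over the head top at (268,382), with the tips roughly 17 mm above it. The reported z therefore seems about 28 mm low compared with the cameras. I'll go down in small steps and watch the force.

jog_arm(
  series=[
    [[0,0,0.6,0,0,0,0.55],[0,0,0.6,0,0,0,0.55],[0,0,0.6,0,0,0,0.55],[0,0,0.3,0,0,0,0.55],[0,0,0,0,0,0,0.55]],
  ],
)

```text
t: 3.95
eef_pos: [0.5008, -0.2437, 0.0707]
tool_rot: [[1.0, -0.0, -0.002], [-0.0, -1.0, 0.001], [-0.002, -0.001, -1.0]]
contact_force: [0.4, 0.1, 0.6]
width: 0.0469
grip_force: 0.0
```

jog_arm(
  series=[
    [[0,0,0.3,0,0,0,0.55],[0,0,0.3,0,0,0,0.55],[0,0,0.3,0,0,0,0.55],[0,0,0,0,0,0,0.55]],
  ],
)

```text
t: 4.28
eef_pos: [0.5012, -0.2438, 0.0622]
tool_rot: [[1.0, -0.0, -0.001], [-0.0, -1.0, 0.001], [-0.001, -0.001, -1.0]]
contact_force: [0.4, 0.7, -0.3]
width: 0.0472
grip_force: 0.0
```

Run:
```python
from cell import *
import cv2,numpy as np
s=observe();print(s['t'],s['eef_pos'],s['width'],s['contact_force'])
a=camera('scene')[:,:,::-1];b=camera('top')[:,:,::-1]
c=cv2.resize(a[200:275,370:445],(600,600),interpolation=cv2.INTER_CUBIC)
d=cv2.resize(b[160:235,395:420],(200,600),interpolation=cv2.INTER_CUBIC)
cv2.imwrite('pics/a5.png',np.hstack([c,d]))
```

```text
4.2833 [ 0.50117146 -0.24384217  0.06223827] 0.047189933723618266 [ 0.44609458  0.6739539  -0.32839613]
```

View pics/a5.png

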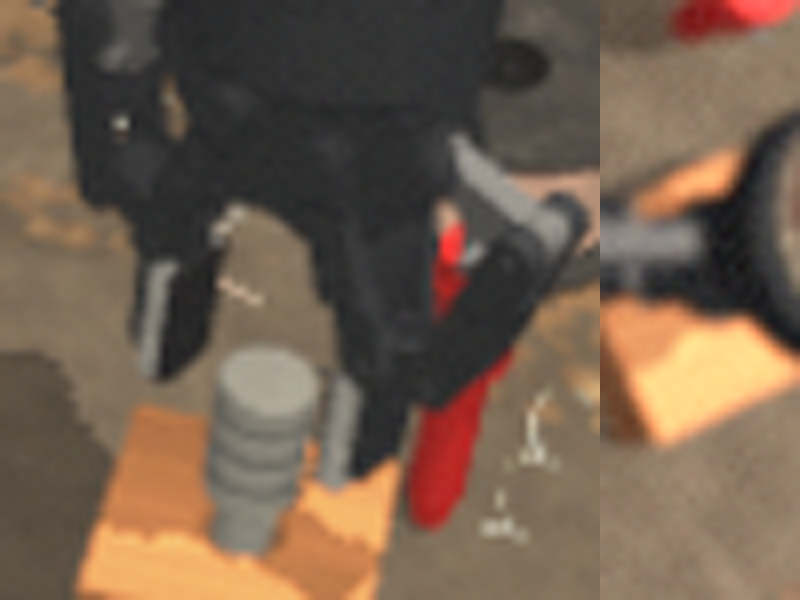

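The tips are now at about (160,378) and (320,487), straddling the head roughly 9 mm below its top, with the head centred between the fingers. I'll go 22 mm further, then close.

jog_arm(
  series=[
    [[0,0,0.4,0,0,0,0.55],[0,0,0.4,0,0,0,0.55],[0,0,0.4,0,0,0,0.55],[0,0,0.4,0,0,0,0.55],[0,0,0.3,0,0,0,0.55],[0,0,0.3,0,0,0,0.55],[0,0,0,0,0,0,0.55]],
  ],
)

```text
t: 4.97
eef_pos: [0.5011, -0.2438, 0.04]
tool_rot: [[1.0, -0.0, -0.001], [-0.0, -1.0, 0.001], [-0.001, -0.001, -1.0]]
contact_force: [-0.2, -0.0, -0.3]
width: 0.047
grip_force: 0.0
```

jog_arm(
  series=[
    [[0,0,0,0,0,0,0.3],[0,0,0,0,0,0,0.2],[0,0,0,0,0,0,0],[0,0,0,0,0,0,0],[0,0,0,0,0,0,0],[0,0,0,0,0,0,0]],
  ],
  newtons=50,
)

```text
t: 5.47
eef_pos: [0.5017, -0.2441, 0.041]
tool_rot: [[1.0, -0.0, 0.0], [-0.0, -1.0, -0.0], [0.0, 0.0, -1.0]]
contact_force: [-0.5, -0.8, 0.4]
width: 0.024
grip_force: 48.9
```

Run:
```python
from cell import *
s=observe();print(s['t'],s['eef_pos'],s['width'],s['contact_force'],s['torque'],s['grip_force'],s['qpos'])
```

```text
5.4667 [ 0.50168275 -0.24410804  0.04101763] 0.02397554256582108 [-0.46180708 -0.81426072  0.39013986] [-0.03903265 -0.01014966  0.01782375] 48.877784362994134 [ 0.40546033  0.68256208  0.01285899  1.85886531 -0.01441492  0.5998326
 -1.14361795]
```

Gripped: width is 24 mm with about 49 N on the pads. Now lift straight up.

jog_arm(
  series=[
    [[0,0,-0.5,0,0,0,0],[0,0,-1,0,0,0,0],[0,0,-1.5,0,0,0,0],[0,0,-1.5,0,0,0,0],[0,0,-1.5,0,0,0,0],[0,0,-1.5,0,0,0,0],[0,0,-1.5,0,0,0,0],[0,0,-0.5,0,0,0,0],[0,0,0,0,0,0,0],[0,0,0,0,0,0,0]],
  ],
)

```text
t: 6.3
eef_pos: [0.5012, -0.2438, 0.1358]
tool_rot: [[1.0, -0.0, -0.0], [-0.0, -1.0, 0.0], [-0.0, -0.0, -1.0]]
contact_force: [-0.3, 0.2, -2.7]
width: 0.0238
grip_force: 49.1
```

jog_arm(
  series=[
    [[0.15,-1,0,0,0,0,0],[0.3,-2.2,0,0,0,0,0],[0.3,-2.4,0,0,0,0,0],[0.3,-2.4,0,0,0,0,0],[0.3,-2.4,0,0,0,0,0],[0.3,-2.4,0,0,0,0,0],[0.3,-2.4,0,0,0,0,0],[0.3,-2.4,0,0,0,0,0],[0.3,-2.4,0,0,0,0,0],[0.3,-2.4,0,0,0,0,0]],
  ],
)

```text
t: 7.13
eef_pos: [0.5291, -0.0177, 0.1347]
tool_rot: [[1.0, 0.001, -0.003], [0.001, -1.0, 0.001], [-0.003, -0.001, -1.0]]
contact_force: [-0.0, -0.9, -2.1]
width: 0.0238
grip_force: 49.2
```

jog_arm(
  series=[
    [[0.3,-2.4,0,0,0,0,0],[0.3,-2.4,0,0,0,0,0],[0.3,-2.4,0,0,0,0,0],[0.3,-2.4,0,0,0,0,0],[0.3,-2.4,0,0,0,0,0],[0.3,-2.4,0,0,0,0,0],[0.3,-2.4,0,0,0,0,0],[0.3,-2.2,0,0,0,0,0],[0.3,-1.2,0,0,0,0,0],[0,0,0,0,0,0,0]],
  ],
)

```text
t: 7.97
eef_pos: [0.5561, 0.187, 0.1348]
tool_rot: [[1.0, 0.006, -0.002], [0.006, -1.0, 0.003], [-0.002, -0.003, -1.0]]
contact_force: [-0.9, -0.2, -1.2]
width: 0.0237
grip_force: 49.2
```

Run:
```python
from cell import *
s=observe();print(s['t'],s['eef_pos'],s['width'],s['contact_force'],s['torque'],s['grip_force'])
```

```text
7.9667 [0.55606584 0.1869901  0.13478405] 0.023651758302849425 [-0.86151644 -0.15179536 -1.19152133] [ 0.06667422 -0.03216874  0.00564389] 49.19487269958154
```

jog_arm(
  series=[
    [[0.45,0.6,0.5,0,0,0,0],[0,0,1,0,0,0,0],[0,0,0.9,0,0,0,0],[0,0,0.4,0,0,0,0],[0,0,0,0,0,0,0],[0,0,0,0,0,0,0],[0,0,0,0,0,0,0]],
  ],
)

```text
t: 8.55
eef_pos: [0.5618, 0.1758, 0.108]
tool_rot: [[1.0, -0.001, 0.0], [-0.001, -1.0, 0.0], [0.0, -0.0, -1.0]]
contact_force: [-0.7, 1.0, -1.7]
width: 0.0239
grip_force: 49.2
```

Run:
```python
from cell import *
import cv2,numpy as np
from h import *
q=[]
a=camera('scene')[:,:,::-1];s=observe();e=s['eef_pos'];print(s['t'],e,s['tool_rot'].round(4).tolist(),s['contact_force'])
b=camera('top')[:,:,::-1]; e2=observe()['eef_pos'];print(e2)
c=cv2.resize(a[130:205,250:325],(600,600),interpolation=cv2.INTER_CUBIC)
d=cv2.resize(b[140:190,220:245],(200,400),interpolation=cv2.INTER_CUBIC)
cv2.imwrite('pics/b1.png',np.hstack([c,np.vstack([d,d[:200]*0])]))
for h in(0,.007,.011,.061,.099): print(h,(proj('scene',e+[0,0,-.031+h])[0]-[250,130])*8+3.5)
```

```text
8.6 [0.56194807 0.17597846 0.10822892] [[1.0, -0.0003, 0.0008], [-0.0003, -1.0, 0.0004], [0.0008, -0.0004, -1.0]] [ 0.29799828  0.31758479 -1.51981038]
[0.56195724 0.17607981 0.10832772]
0 [304.29367011 291.82089398]
0.007 [303.48238356 273.91972943]
0.011 [303.0163946  263.63038156]
0.061 [297.04094737 131.2162491 ]
0.099 [292.30639996  25.66756598]
```

View pics/b1.png

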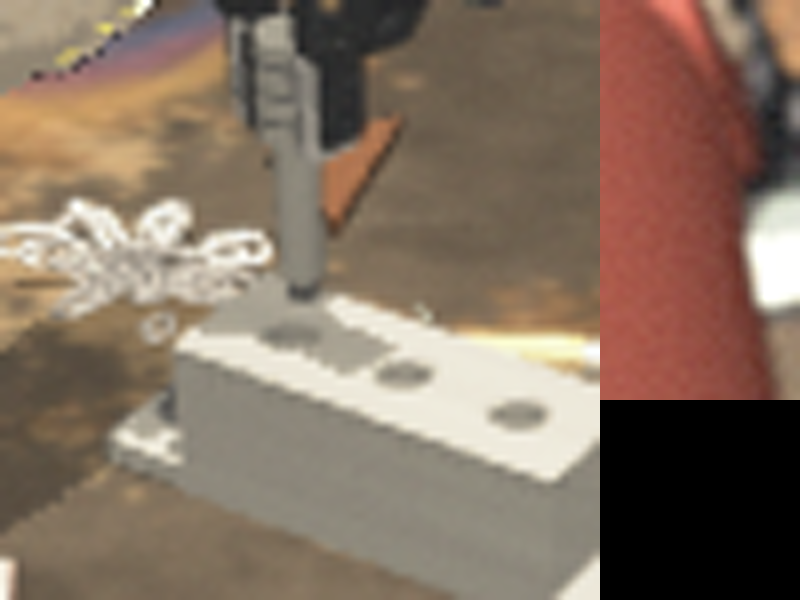

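The crop shows the pin's foot at about (303,292), within 1 mm of its prediction from the reported pose. The bore edges are at (291,334), (403,375) and (519,415). The dark ellipses are the 18 mm bore edge at z ≈ 58 mm, so the left socket is near (0.560, 0.180). I'll shift there and lower gently.

jog_arm(
  series=[
    [[-0.1,-0.2,0,0,0,0,0],[-0.1,-0.2,0,0,0,0,0],[0,0,0.5,0,0,0,0],[0,0,0.5,0,0,0,0],[0,0,0.5,0,0,0,0],[0,0,0.5,0,0,0,0],[0,0,0,0,0,0,0],[0,0,0,0,0,0,0]],
  ],
)

```text
t: 9.32
eef_pos: [0.5593, 0.1797, 0.0872]
tool_rot: [[1.0, -0.0, -0.001], [-0.0, -1.0, -0.0], [-0.001, 0.0, -1.0]]
contact_force: [-0.4, 0.2, -1.3]
width: 0.0237
grip_force: 49.2
```

Run:
```python
from cell import *
s=observe();print(s['t'],s['eef_pos'],s['contact_force'],s['torque'])
```

```text
9.3167 [0.55927628 0.17974432 0.08717392] [-0.39358669  0.1573431  -1.34729896] [ 0.01111738 -0.01351115 -0.02970646]
```

jog_arm(
  series=[
    [[0,0,0.25,0,0,0,0],[0,0,0.25,0,0,0,0],[0,0,0,0,0,0,0]],
  ],
)

```text
t: 9.57
eef_pos: [0.5597, 0.18, 0.0826]
tool_rot: [[1.0, -0.0, 0.0], [-0.0, -1.0, 0.0], [0.0, -0.0, -1.0]]
contact_force: [0.4, 0.4, -1.4]
width: 0.0237
grip_force: 49.2
```

jog_arm(
  series=[
    [[0,0,0.2,0,0,0,0],[0,0,0.2,0,0,0,0],[0,0,0,0,0,0,0]],
  ],
)

```text
t: 9.82
eef_pos: [0.5602, 0.1807, 0.0788]
tool_rot: [[1.0, 0.0, 0.001], [0.0, -1.0, 0.001], [0.001, -0.001, -1.0]]
contact_force: [1.2, 1.6, -2.1]
width: 0.0239
grip_force: 49.1
```

jog_arm(
  series=[
    [[0,0,0.2,0,0,0,0],[0,0,0.2,0,0,0,0],[0,0,0,0,0,0,0]],
  ],
)

```text
t: 10.07
eef_pos: [0.5601, 0.1807, 0.0748]
tool_rot: [[1.0, 0.0, 0.001], [0.0, -1.0, 0.001], [0.001, -0.001, -1.0]]
contact_force: [1.0, 1.8, -2.2]
width: 0.0241
grip_force: 49.0
```

Run:
```python
from cell import *
s=observe();print(s['t'],s['eef_pos'],s['contact_force'],s['torque'])
```

```text
10.0667 [0.56012631 0.18074365 0.07477226] [ 1.02657468  1.82160876 -2.19574307] [ 0.5444692  -0.41023853 -0.03458013]
```

A light side force of +x, +y appears, so I'll ease 0.7 mm that way and continue.

jog_arm(
  series=[
    [[0.05,-0.08,0,0,0,0,0],[0,0,0.15,0,0,0,0],[0,0,0.15,0,0,0,0],[0,0,0,0,0,0,0]],
  ],
)

```text
t: 10.4
eef_pos: [0.5602, 0.1808, 0.0716]
tool_rot: [[1.0, -0.0, 0.0], [-0.0, -1.0, 0.0], [0.0, -0.0, -1.0]]
contact_force: [1.6, 0.8, -2.3]
width: 0.0239
grip_force: 49.2
```

jog_arm(
  series=[
    [[0,0,0.15,0,0,0,0],[0,0,0.15,0,0,0,0],[0,0,0,0,0,0,0]],
  ],
)

```text
t: 10.65
eef_pos: [0.5602, 0.1808, 0.0686]
tool_rot: [[1.0, -0.0, 0.0], [-0.0, -1.0, 0.0], [0.0, -0.0, -1.0]]
contact_force: [1.0, 1.3, -1.9]
width: 0.0235
grip_force: 49.2
```

jog_arm(
  series=[
    [[0,0,0.15,0,0,0,0],[0,0,0.15,0,0,0,0],[0,0,0,0,0,0,0]],
  ],
)

```text
t: 10.9
eef_pos: [0.5602, 0.1808, 0.0656]
tool_rot: [[1.0, -0.0, 0.0], [-0.0, -1.0, 0.0], [0.0, -0.0, -1.0]]
contact_force: [1.2, 1.4, -1.4]
width: 0.0241
grip_force: 49.1
```

jog_arm(
  series=[
    [[0,0,0.1,0,0,0,0],[0,0,0.1,0,0,0,0],[0,0,0,0,0,0,0]],
  ],
)

```text
t: 11.15
eef_pos: [0.5602, 0.1808, 0.0637]
tool_rot: [[1.0, -0.0, 0.0], [-0.0, -1.0, 0.0], [0.0, -0.0, -1.0]]
contact_force: [2.2, 1.8, -1.5]
width: 0.0235
grip_force: 49.1
```

jog_arm(
  series=[
    [[0,0,0.1,0,0,0,0],[0,0,0.1,0,0,0,0],[0,0,0,0,0,0,0]],
  ],
)

```text
t: 11.4
eef_pos: [0.5602, 0.1808, 0.0617]
tool_rot: [[1.0, -0.0, 0.0], [-0.0, -1.0, 0.0], [0.0, -0.0, -1.0]]
contact_force: [1.1, 0.2, -1.3]
width: 0.0238
grip_force: 49.2
```

jog_arm(
  series=[
    [[0,0,0.1,0,0,0,0],[0,0,0.1,0,0,0,0],[0,0,0,0,0,0,0]],
  ],
)

```text
t: 11.65
eef_pos: [0.5602, 0.1808, 0.0597]
tool_rot: [[1.0, -0.0, 0.0], [-0.0, -1.0, 0.0], [0.0, -0.0, -1.0]]
contact_force: [1.6, 2.7, -0.9]
width: 0.0238
grip_force: 49.1
```

jog_arm(
  series=[
    [[0,0,0.1,0,0,0,0],[0,0,0.1,0,0,0,0],[0,0,0,0,0,0,0]],
  ],
)

```text
t: 11.9
eef_pos: [0.5603, 0.1808, 0.0581]
tool_rot: [[1.0, -0.0, 0.0], [-0.0, -1.0, 0.0], [0.0, -0.0, -1.0]]
contact_force: [1.4, 1.2, 1.7]
width: 0.0236
grip_force: 49.5
```

jog_arm(
  series=[
    [[0,0,0.1,0,0,0,0],[0,0,0.1,0,0,0,0],[0,0,0,0,0,0,0]],
  ],
)

```text
t: 12.15
eef_pos: [0.5604, 0.1808, 0.0564]
tool_rot: [[1.0, -0.0, 0.001], [-0.0, -1.0, 0.0], [0.001, -0.0, -1.0]]
contact_force: [-0.0, 1.5, 5.1]
width: 0.0236
grip_force: 49.8
```

The nose rests at reported z ≈ 0.0585, about 32 mm down, which is a stub in the left socket. I'll lift out and go to the middle.

jog_arm(
  series=[
    [[0,0,-0.5,0,0,0,0],[0,0,-1,0,0,0,0],[0,0,-1.2,0,0,0,0],[0,0,-1.2,0,0,0,0],[0,0,-0.7,0,0,0,0],[0,0,0,0,0,0,0],[0.4,1.4,0,0,0,0,0],[0.4,1.5,0,0,0,0,0],[0.4,1.4,0,0,0,0,0],[0,0,0,0,0,0,0]],
  ],
)

```text
t: 12.98
eef_pos: [0.5721, 0.132, 0.101]
tool_rot: [[1.0, -0.006, -0.002], [-0.006, -1.0, -0.005], [-0.002, 0.005, -1.0]]
contact_force: [0.5, -0.7, -1.4]
width: 0.0238
grip_force: 49.8
```

jog_arm(
  series=[
    [[0,0,0,0,0,0,0],[0,0,0,0,0,0,0],[0,0,0.5,0,0,0,0],[0,0,0.5,0,0,0,0],[0,0,0.5,0,0,0,0],[0,0,0.2,0,0,0,0],[0,0,0,0,0,0,0]],
  ],
)

```text
t: 13.57
eef_pos: [0.5713, 0.138, 0.0838]
tool_rot: [[1.0, 0.0, -0.002], [0.0, -1.0, -0.0], [-0.002, 0.0, -1.0]]
contact_force: [-0.4, 0.2, -2.1]
width: 0.0243
grip_force: 49.8
```

Run:
```python
from cell import *
s=observe();print(s['t'],s['eef_pos'],s['contact_force'],s['torque'])
```

```text
13.5667 [0.57126696 0.13797896 0.08377301] [-0.3941976   0.15099525 -2.10470744] [-0.01636415  0.02347431 -0.03594488]
```

jog_arm(
  series=[
    [[0.05,0.03,0.2,0,0,0,0],[0,0,0.2,0,0,0,0],[0,0,0.2,0,0,0,0],[0,0,0.2,0,0,0,0],[0,0,0,0,0,0,0]],
  ],
)

```text
t: 13.98
eef_pos: [0.5723, 0.1373, 0.0764]
tool_rot: [[1.0, -0.0, -0.001], [-0.0, -1.0, -0.0], [-0.001, 0.0, -1.0]]
contact_force: [0.0, -0.3, -1.9]
width: 0.0238
grip_force: 49.8
```

jog_arm(
  series=[
    [[0,0,0.15,0,0,0,0],[0,0,0.15,0,0,0,0],[0,0,0.15,0,0,0,0],[0,0,0,0,0,0,0]],
  ],
)

```text
t: 14.32
eef_pos: [0.5724, 0.1374, 0.072]
tool_rot: [[1.0, -0.0, -0.001], [-0.0, -1.0, -0.0], [-0.001, 0.0, -1.0]]
contact_force: [-0.3, 0.2, -2.0]
width: 0.0237
grip_force: 49.8
```

jog_arm(
  series=[
    [[0,0,0.15,0,0,0,0],[0,0,0.15,0,0,0,0],[0,0,0,0,0,0,0]],
  ],
)

```text
t: 14.57
eef_pos: [0.5724, 0.1374, 0.069]
tool_rot: [[1.0, -0.0, -0.001], [-0.0, -1.0, -0.0], [-0.001, 0.0, -1.0]]
contact_force: [-0.2, -0.1, -1.5]
width: 0.024
grip_force: 49.8
```

jog_arm(
  series=[
    [[0,0,0.15,0,0,0,0],[0,0,0.15,0,0,0,0],[0,0,0,0,0,0,0]],
  ],
)

```text
t: 14.82
eef_pos: [0.5724, 0.1374, 0.066]
tool_rot: [[1.0, -0.0, -0.001], [-0.0, -1.0, -0.0], [-0.001, 0.0, -1.0]]
contact_force: [0.6, -0.1, -1.6]
width: 0.0236
grip_force: 49.8
```

No side force here, so the alignment is good. Continuing.

jog_arm(
  series=[
    [[0,0,0.15,0,0,0,0],[0,0,0.15,0,0,0,0],[0,0,0,0,0,0,0]],
  ],
)

```text
t: 15.07
eef_pos: [0.5724, 0.1374, 0.063]
tool_rot: [[1.0, -0.0, -0.001], [-0.0, -1.0, -0.0], [-0.001, 0.0, -1.0]]
contact_force: [-0.5, -0.7, -1.6]
width: 0.0239
grip_force: 49.9
```

jog_arm(
  series=[
    [[0,0,0.15,0,0,0,0],[0,0,0.15,0,0,0,0],[0,0,0,0,0,0,0]],
  ],
)

```text
t: 15.32
eef_pos: [0.5724, 0.1374, 0.06]
tool_rot: [[1.0, -0.0, -0.001], [-0.0, -1.0, -0.0], [-0.001, 0.0, -1.0]]
contact_force: [0.0, -0.1, -1.9]
width: 0.0236
grip_force: 49.8
```

jog_arm(
  series=[
    [[0,0,0.1,0,0,0,0],[0,0,0.1,0,0,0,0],[0,0,0,0,0,0,0]],
  ],
)

```text
t: 15.57
eef_pos: [0.5725, 0.1374, 0.0581]
tool_rot: [[1.0, -0.0, -0.0], [-0.0, -1.0, -0.0], [-0.0, 0.0, -1.0]]
contact_force: [-0.6, 0.1, -1.2]
width: 0.0237
grip_force: 49.8
```

jog_arm(
  series=[
    [[0,0,0.1,0,0,0,0],[0,0,0.1,0,0,0,0],[0,0,0,0,0,0,0]],
  ],
)

```text
t: 15.82
eef_pos: [0.5725, 0.1374, 0.0561]
tool_rot: [[1.0, -0.0, -0.0], [-0.0, -1.0, -0.0], [-0.0, 0.0, -1.0]]
contact_force: [-0.5, -0.2, -1.9]
width: 0.0238
grip_force: 49.8
```

jog_arm(
  series=[
    [[0,0,0.1,0,0,0,0],[0,0,0.1,0,0,0,0],[0,0,0,0,0,0,0]],
  ],
)

```text
t: 16.07
eef_pos: [0.5725, 0.1374, 0.0541]
tool_rot: [[1.0, -0.0, -0.0], [-0.0, -1.0, -0.0], [-0.0, 0.0, -1.0]]
contact_force: [-0.2, 0.9, -1.9]
width: 0.0238
grip_force: 49.8
```

jog_arm(
  series=[
    [[0,0,0.1,0,0,0,0],[0,0,0.1,0,0,0,0],[0,0,0,0,0,0,0]],
  ],
)

```text
t: 16.32
eef_pos: [0.5724, 0.1374, 0.0521]
tool_rot: [[1.0, -0.0, -0.0], [-0.0, -1.0, 0.0], [-0.0, -0.0, -1.0]]
contact_force: [0.2, 0.2, -1.2]
width: 0.0242
grip_force: 49.8
```

jog_arm(
  series=[
    [[0,0,0.15,0,0,0,0],[0,0,0.15,0,0,0,0],[0,0,0.15,0,0,0,0],[0,0,0.15,0,0,0,0],[0,0,0,0,0,0,0]],
  ],
)

```text
t: 16.73
eef_pos: [0.5723, 0.1374, 0.0459]
tool_rot: [[1.0, -0.0, -0.001], [-0.0, -1.0, -0.0], [-0.001, 0.0, -1.0]]
contact_force: [0.4, -0.4, -1.2]
width: 0.0239
grip_force: 49.8
```

jog_arm(
  series=[
    [[0,0,0.1,0,0,0,0],[0,0,0.1,0,0,0,0],[0,0,0.1,0,0,0,0],[0,0,0,0,0,0,0]],
  ],
)

```text
t: 17.07
eef_pos: [0.5725, 0.1374, 0.0431]
tool_rot: [[1.0, -0.0, -0.0], [-0.0, -1.0, -0.0], [-0.0, 0.0, -1.0]]
contact_force: [-0.5, 0.3, -1.1]
width: 0.0238
grip_force: 49.8
```

jog_arm(
  series=[
    [[0,0,0.1,0,0,0,0],[0,0,0.1,0,0,0,0],[0,0,0,0,0,0,0]],
  ],
)

```text
t: 17.32
eef_pos: [0.5726, 0.1375, 0.0412]
tool_rot: [[1.0, -0.0, 0.0], [-0.0, -1.0, 0.0], [0.0, -0.0, -1.0]]
contact_force: [-0.8, 0.4, -1.5]
width: 0.0237
grip_force: 49.9
```

jog_arm(
  series=[
    [[0,0,0.1,0,0,0,0],[0,0,0.1,0,0,0,0],[0,0,0,0,0,0,0]],
  ],
)

```text
t: 17.57
eef_pos: [0.5728, 0.1375, 0.0398]
tool_rot: [[1.0, -0.0, 0.001], [-0.0, -1.0, 0.0], [0.001, -0.0, -1.0]]
contact_force: [-0.7, -0.1, 4.0]
width: 0.0236
grip_force: 50.2
```

jog_arm(
  series=[
    [[0,0,0.1,0,0,0,0],[0,0,0,0,0,0,0]],
  ],
)

```text
t: 17.73
eef_pos: [0.5729, 0.1375, 0.0389]
tool_rot: [[1.0, -0.0, 0.001], [-0.0, -1.0, 0.0], [0.001, -0.0, -1.0]]
contact_force: [-1.4, -0.5, 5.5]
width: 0.0236
grip_force: 50.4
```

The middle socket is clear: the nose rests at reported z ≈ 0.0405, 50 mm down. I'll lift out and sound the right socket as asked.

jog_arm(
  series=[
    [[0,0,-0.5,0,0,0,0],[0,0,-1,0,0,0,0],[0,0,-1.2,0,0,0,0],[0,0,-1.2,0,0,0,0],[0,0,-1.2,0,0,0,0],[0,0,-1.1,0,0,0,0],[0,0,0,0,0,0,0],[0.4,1.45,0,0,0,0,0],[0.4,1.45,0,0,0,0,0],[0.35,1.45,0,0,0,0,0]],
  ],
)

```text
t: 18.57
eef_pos: [0.5838, 0.0937, 0.0999]
tool_rot: [[1.0, 0.001, -0.001], [0.001, -1.0, -0.0], [-0.001, 0.0, -1.0]]
contact_force: [-1.1, -0.5, -1.1]
width: 0.0238
grip_force: 49.8
```

jog_arm(
  series=[
    [[0,0,0,0,0,0,0],[0,0,0,0,0,0,0],[0,0,0,0,0,0,0],[0,0,0.5,0,0,0,0],[0,0,0.5,0,0,0,0],[0,0,0.5,0,0,0,0],[0,0,0.2,0,0,0,0],[0,0,0,0,0,0,0]],
  ],
)

```text
t: 19.23
eef_pos: [0.5833, 0.0942, 0.0823]
tool_rot: [[1.0, 0.0, -0.002], [0.0, -1.0, -0.0], [-0.002, 0.0, -1.0]]
contact_force: [-0.0, 0.6, -1.1]
width: 0.024
grip_force: 49.8
```

jog_arm(
  series=[
    [[0,0,0.2,0,0,0,0],[0,0,0.2,0,0,0,0],[0,0,0.2,0,0,0,0],[0,0,0,0,0,0,0]],
  ],
)

```text
t: 19.57
eef_pos: [0.5838, 0.0939, 0.077]
tool_rot: [[1.0, -0.0, -0.001], [-0.0, -1.0, -0.0], [-0.001, 0.0, -1.0]]
contact_force: [-0.8, -0.1, -2.2]
width: 0.024
grip_force: 49.8
```

jog_arm(
  series=[
    [[0,0,0.15,0,0,0,0],[0,0,0.15,0,0,0,0],[0,0,0,0,0,0,0]],
  ],
)

```text
t: 19.82
eef_pos: [0.5839, 0.0939, 0.0741]
tool_rot: [[1.0, -0.0, -0.0], [-0.0, -1.0, -0.0], [-0.0, 0.0, -1.0]]
contact_force: [-0.6, 0.3, -1.2]
width: 0.0237
grip_force: 49.8
```

jog_arm(
  series=[
    [[0,0,0.15,0,0,0,0],[0,0,0.15,0,0,0,0],[0,0,0.15,0,0,0,0],[0,0,0,0,0,0,0]],
  ],
)

```text
t: 20.15
eef_pos: [0.5839, 0.0939, 0.0695]
tool_rot: [[1.0, -0.0, -0.001], [-0.0, -1.0, -0.0], [-0.001, 0.0, -1.0]]
contact_force: [0.4, -0.3, -1.3]
width: 0.0238
grip_force: 49.8
```

jog_arm(
  series=[
    [[0,0,0.1,0,0,0,0],[0,0,0.1,0,0,0,0],[0,0,0,0,0,0,0]],
  ],
)

```text
t: 20.4
eef_pos: [0.584, 0.0939, 0.0677]
tool_rot: [[1.0, -0.0, -0.0], [-0.0, -1.0, -0.0], [-0.0, 0.0, -1.0]]
contact_force: [0.4, 0.4, -2.0]
width: 0.0237
grip_force: 49.8
```

jog_arm(
  series=[
    [[0,0,0.1,0,0,0,0],[0,0,0.1,0,0,0,0],[0,0,0,0,0,0,0]],
  ],
)

```text
t: 20.65
eef_pos: [0.584, 0.0939, 0.0656]
tool_rot: [[1.0, -0.0, -0.0], [-0.0, -1.0, -0.0], [-0.0, 0.0, -1.0]]
contact_force: [0.1, 0.0, -1.5]
width: 0.0237
grip_force: 49.8
```

jog_arm(
  series=[
    [[0,0,0.1,0,0,0,0],[0,0,0.1,0,0,0,0],[0,0,0,0,0,0,0]],
  ],
)

```text
t: 20.9
eef_pos: [0.5843, 0.094, 0.0643]
tool_rot: [[1.0, -0.0, 0.001], [-0.0, -1.0, 0.0], [0.001, -0.0, -1.0]]
contact_force: [-1.5, 0.5, 2.5]
width: 0.0236
grip_force: 50.1
```

jog_arm(
  series=[
    [[0,0,0.1,0,0,0,0],[0,0,0.1,0,0,0,0],[0,0,0,0,0,0,0]],
  ],
)

```text
t: 21.15
eef_pos: [0.5845, 0.094, 0.0625]
tool_rot: [[1.0, -0.0, 0.001], [-0.0, -1.0, 0.0], [0.001, -0.0, -1.0]]
contact_force: [-1.3, -0.4, 5.7]
width: 0.0239
grip_force: 50.5
```

jog_arm(
  series=[
    [[0,0,0.1,0,0,0,0],[0,0,0.1,0,0,0,0],[0,0,0,0,0,0,0]],
  ],
)

```text
t: 21.4
eef_pos: [0.5846, 0.094, 0.061]
tool_rot: [[1.0, -0.0, 0.001], [-0.0, -1.0, 0.0], [0.001, -0.0, -1.0]]
contact_force: [-2.6, 0.1, 7.8]
width: 0.0236
grip_force: 50.8
```

There's a stub in the right socket about 26 mm down, so the middle one is the clear one. I'll lift and go back to the middle.

jog_arm(
  series=[
    [[0,0,-0.5,0,0,0,0],[0,0,-1,0,0,0,0],[0,0,-1.2,0,0,0,0],[0,0,-1.2,0,0,0,0],[0,0,0,0,0,0,0],[-0.4,-1.45,0,0,0,0,0],[-0.4,-1.45,0,0,0,0,0],[-0.35,-1.45,0,0,0,0,0],[0,0,0,0,0,0,0],[0,0,0,0,0,0,0]],
  ],
)

```text
t: 22.23
eef_pos: [0.572, 0.1382, 0.0982]
tool_rot: [[1.0, 0.002, -0.001], [0.002, -1.0, -0.0], [-0.001, 0.0, -1.0]]
contact_force: [-0.4, -0.5, -1.3]
width: 0.0239
grip_force: 49.9
```

jog_arm(
  series=[
    [[0,0,0,0,0,0,0],[0,0,0.5,0,0,0,0],[0,0,0.5,0,0,0,0],[0,0,0.5,0,0,0,0],[0,0,0.3,0,0,0,0],[0,0,0.2,0,0,0,0],[0,0,0.2,0,0,0,0],[0,0,0,0,0,0,0]],
  ],
)

```text
t: 22.9
eef_pos: [0.5723, 0.1372, 0.0763]
tool_rot: [[1.0, -0.0, -0.001], [-0.0, -1.0, -0.0], [-0.001, 0.0, -1.0]]
contact_force: [0.4, 0.4, -1.8]
width: 0.0239
grip_force: 49.9
```

jog_arm(
  series=[
    [[0,0,0.2,0,0,0,0],[0,0,0.2,0,0,0,0],[0,0,0.2,0,0,0,0],[0,0,0.2,0,0,0,0],[0,0,0,0,0,0,0]],
  ],
)

```text
t: 23.32
eef_pos: [0.5723, 0.1374, 0.0684]
tool_rot: [[1.0, -0.0, -0.001], [-0.0, -1.0, -0.0], [-0.001, 0.0, -1.0]]
contact_force: [0.0, 0.1, -2.9]
width: 0.0237
grip_force: 49.9
```

jog_arm(
  series=[
    [[0,0,0.2,0,0,0,0],[0,0,0.2,0,0,0,0],[0,0,0.2,0,0,0,0],[0,0,0.2,0,0,0,0],[0,0,0.2,0,0,0,0],[0,0,0,0,0,0,0]],
  ],
)

```text
t: 23.82
eef_pos: [0.5723, 0.1374, 0.0583]
tool_rot: [[1.0, -0.0, -0.001], [-0.0, -1.0, -0.0], [-0.001, 0.0, -1.0]]
contact_force: [-0.4, 1.3, -1.5]
width: 0.0237
grip_force: 49.9
```

jog_arm(
  series=[
    [[0,0,0.2,0,0,0,0],[0,0,0.2,0,0,0,0],[0,0,0.2,0,0,0,0],[0,0,0.2,0,0,0,0],[0,0,0.2,0,0,0,0],[0,0,0.2,0,0,0,0],[0,0,0.2,0,0,0,0],[0,0,0,0,0,0,0]],
  ],
)

```text
t: 24.48
eef_pos: [0.5723, 0.1374, 0.0443]
tool_rot: [[1.0, -0.0, -0.001], [-0.0, -1.0, -0.0], [-0.001, 0.0, -1.0]]
contact_force: [0.0, 0.5, -2.0]
width: 0.0236
grip_force: 49.9
```

jog_arm(
  series=[
    [[0,0,0.1,0,0,0,0],[0,0,0.1,0,0,0,0],[0,0,0.1,0,0,0,0],[0,0,0.05,0,0,0,0],[0,0,0,0,0,0,0]],
  ],
)

```text
t: 24.9
eef_pos: [0.5725, 0.1374, 0.0412]
tool_rot: [[1.0, -0.0, -0.0], [-0.0, -1.0, -0.0], [-0.0, 0.0, -1.0]]
contact_force: [1.2, -0.2, -1.8]
width: 0.0239
grip_force: 49.9
```

jog_arm(
  series=[
    [[0,0,0.05,0,0,0,0],[0,0,0,0,0,0,0],[0,0,0,0,0,0,0]],
  ],
)

```text
t: 25.15
eef_pos: [0.5727, 0.1375, 0.0411]
tool_rot: [[1.0, -0.0, 0.0], [-0.0, -1.0, 0.0], [0.0, -0.0, -1.0]]
contact_force: [-0.5, -0.3, 0.3]
width: 0.0239
grip_force: 50.0
```

The pin is resting on the floor of the middle socket, with its weight taken. Now release slowly.

jog_arm(
  series=[
    [[0,0,0,0,0,0,0.33],[0,0,0,0,0,0,0.4],[0,0,0,0,0,0,0.5],[0,0,0,0,0,0,0.6],[0,0,0,0,0,0,0.6],[0,0,0,0,0,0,0.6],[0,0,0,0,0,0,0.6]],
  ],
)

```text
t: 25.73
eef_pos: [0.5726, 0.1375, 0.0409]
tool_rot: [[1.0, -0.0, 0.0], [-0.0, -1.0, 0.0], [0.0, -0.0, -1.0]]
contact_force: [0.3, -0.3, -0.3]
width: 0.0512
grip_force: 0.0
```

jog_arm(
  series=[
    [[0,0,-0.5,0,0,0,0.6],[0,0,-1,0,0,0,0.6],[0,0,-1.5,0,0,0,0.6],[0,0,-2,0,0,0,0.6],[0,0,-2,0,0,0,0.6],[0,0,-2,0,0,0,0.6],[0,0,-2,0,0,0,0.6],[0,0,-1,0,0,0,0.6],[0,0,0,0,0,0,0.6],[0,0,0,0,0,0,0.6]],
  ],
)

```text
t: 26.57
eef_pos: [0.5726, 0.1375, 0.1612]
tool_rot: [[1.0, -0.0, 0.001], [-0.0, -1.0, 0.0], [0.001, -0.0, -1.0]]
contact_force: [-1.0, -0.4, -1.2]
width: 0.051
grip_force: 0.0
```

Run:
```python
from cell import *
import cv2,numpy as np
from h import *
s=observe();print(s['t'],s['eef_pos'],s['width'],s['contact_force'])
a=camera('scene')[:,:,::-1]
for h in(.060,.071,.090,.109): print(h,(proj('scene',[.5725,.1374,h])[0]-[250,125])*8+3.5)
cv2.imwrite('pics/c1.png',cv2.resize(a[125:200,250:350],(800,600),interpolation=cv2.INTER_CUBIC))
```

```text
26.5667 [0.57260112 0.13748289 0.16124639] 0.05099640138099028 [-1.04742161 -0.41809253 -1.17300295]
0.06 [406.34906027 409.13947143]
0.071 [405.66883701 381.24437373]
0.09 [404.47720849 332.27391267]
0.109 [403.26402438 282.28140172]
```

View pics/c1.png

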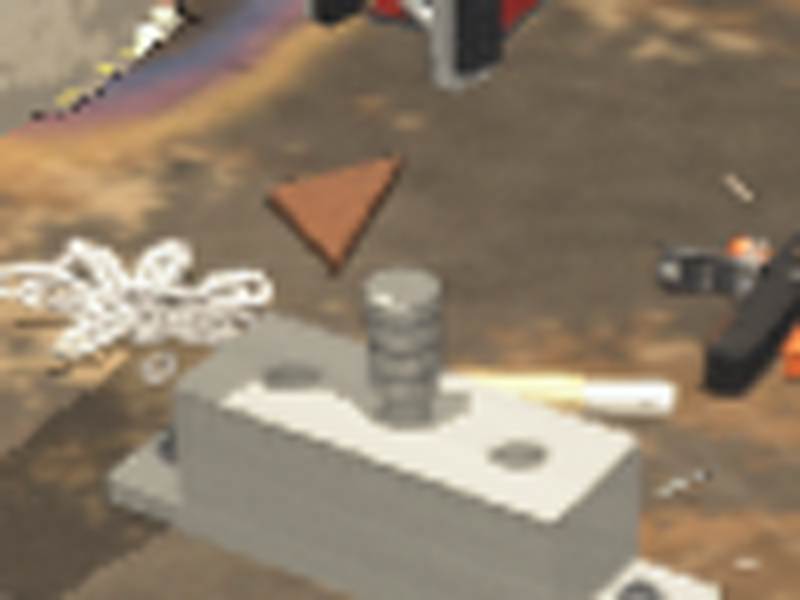

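The pin stands home in the middle socket: its head top is at about (403,286) against (403,282) predicted for fully seated. The gripper is clear and the chain hasn't moved. Handing in.

```bash
python3 -c "
from cell import robot
print(robot.sign_off())"
```

```text
the job is handed in; nothing more can be done
None
```

I sounded all three sockets in order (left a stub at about 32 mm, middle clear at 50 mm, right a stub at about 26 mm), seated and released the pin fully home in the middle one, and handed the job in at about 27 s.

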